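# Put the scanning turntable's drive into the yellow gear

## Robot

A 6-joint arm with a two-finger parallel gripper is mounted at the origin on a cart in front of the work surface, level with it; the furniture and walls round the work are solid. World frame = base frame: x ahead of the robot, y to its left, z up, the work surface at z = 0. Lengths are in m, angles in rad, forces in N, time in s.
With the tool pointing down it reaches from about 0.375 to 0.9 m from the base axis. Payload 3.1 kg.
Tool frame: the origin (TCP) lies at the very end of the fingers, on their centre line; the grasp point (between the pads) lies 19 mm behind it; z points along the fingers, y is the direction in which the jaws open and shut (so a half turn about z gives the same grasp; the last joint's range is limited). The gripper opens to 87 mm and grips with 3 to 60 N. Pads are 19 mm wide; open, the fingers measure 117 mm over their backs; the gripper's body (75 mm by 190 mm) begins 51 mm behind the grasp point.
Start: joints at [-1.524, 0.527, 1.433, -0, 1.181, -0.178], TCP at [0.14, -0.609, 0.196] pointing down, gripper open.
Joint ranges: [-3.08, 3.08], [-0.75, 2.2], [0.22, 2.44], [-1.43, 4.57], [0, 2.65], [-2.85, 2.85]. Speed limits (rad/s): [2.79, 2.79, 3.14, 3.14, 3.14, 3.14].

## Interface

Orientations are given as a rotation vector (axis times angle).
In Python, from cell import manip gives the robot as it stands.
- The arm moves only by the tool jog_arm, never from a script. Its argument "motion" is a list of rows, each an object of numbers: "tx", "ty", "tz": the shift along the tool's x, y, z scaled (see below); "twist": the turn about the tool's z scaled (see below). In form: [{"tx": .., "ty": .., "tz": .., "twist": ..}, ...]. A call has 1 to 20 rows; each row is the pose to reach, as a shift and turn from the pose commanded when the call began, along the tool's axes at that moment; what a row does not reach only later rows make up. The controller multiplies each number of a shift by 0.2 m and each number of a turn by 60 degrees. A row lasts 1/12 s, in which the tool goes at most 41.7 mm and 7.16 degrees, less where a joint would pass 70% of its speed; a pose out of reach is approached as far as the arm can. A call with a number of a shift or a turn outside -1 to 1 is refused whole. A call with a gripper value outside its range is refused whole. "hand" is the closure, from 0 (fully open) to 1 (shut), set as the call begins (left out, the last holds). The fingers move at their own pace and stop on an object; "force" is the grip in N (left out, the last holds). Time passes only in rows, so rows that repeat a pose let the fingers close. It gives the time, the measured TCP pose, the force and the opening at its end, in the units of the state.
- manip.sense(): the state, without advancing time (a new reading comes with each control period).
- manip.grab_frame(name): name is "side" or "top" or "wrist"; returns the picture (400x640x3 uint8, red, green, blue); there is no depth.
- manip.camera_model(name): a dict with "vertical_fov" (degrees; the focal length in pixels is half the picture's height over the tangent of half this angle, whatever the lens; pixels are square), "cx", "cy" (the principal point, pixels), "distortion" ([k1, k2, p1, p2, k3] as OpenCV has them; the pictures are not rectified), "R" (3x3) and "t" (3): a world point X has camera coordinates R X + t; the wrist camera has in their place "T_tool_cam" (4x4, takes a point from camera to tool coordinates, whose origin is the TCP and whose axes are the flange's). Camera axes: x right, y down, z forward; pixel columns grow to the right and rows downward; lengths in m; the calibration is good to about 2 mm. A picture is of the moment at which its call begins: read the wrist's pose just before it. camera_model takes no time and is no camera call.
- manip.finish_job(): hands the job in, once; it reports no verdict.
The state is a dict: "t": time; "qpos": joint angles; "joint_vel": joint speeds; "joint_torque": joint torques, N m; "eef_pos": TCP position; "eef_rot": TCP orientation; "ft_force": force on the tool from outside, world axes, zero at the start; "wrist_torque": the same for the moment, N m; "finger_gap": finger opening in m.
Only numpy, scipy, OpenCV 4.12 (cv2) and the standard library are available. Lean on these libraries where they do the work, as an engineer would, in place of code of your own. Each camera call takes 0.05 s, during which the arm holds its last target.

## Task

Put the turntable drive on the desk into the yellow gear: turn the spindle by its black bar handle until one of the three slots of the steel wheel faces the tooth of the yellow knob, then slide the yellow knob in towards the spindle until it is fully home. Leave the blue knob drawn back, and let go of everything.

Things in the scene. Friction and masses are not known exactly. Their poses are not given: they have to be found in the camera images.
- drive_unit: grey drive unit fixed to the desk, 116 x 262 mm, 16 mm high; origin at the centre of its underside, y axis along its length towards the yellow knob, the spindle over its centre. The steel wheel on the spindle (radius 50 mm, top 30 mm above the desk) has three open slots 32 mm wide running in from its rim, 120 degrees apart. A low housing 28 mm high stands on its +x side
- bar_handle (a point): centre of the black bar handle on top of the spindle, on the vertical spindle axis, 54 mm above the desk. The bar is 58 mm long (its own y axis), 14 mm wide (its x axis) and 28 mm high, from 40 to 68 mm above the desk. It turns with the steel wheel beneath it; one of the wheel's slots lies under the bar's +y end, which has a white line on top
- spindle (a joint): angle of the spindle, rad, growing anticlockwise seen from above; at 0, at 2.094 and at -2.094 a slot squarely faces the tooth of the yellow knob. Stops at -3.1 and 3.1; starts between 0.45 and 1.65. Stiff to 0.06 N m, stays where it is left
- yellow_knob (a point): point on the axis of the yellow knob 54 mm above the desk; the knob is an upright round grip, diameter 22 mm, from 38 to 68 mm above the desk. Its x axis is level and points to the spindle axis: the way it slides home, to 80 mm from that axis. Its aluminium slide has a tooth 12 mm wide (blunt tip 6 mm) that reaches 52 mm from the knob's axis towards the wheel
- yellow_shift (a joint): travel of the yellow knob, m: 0 drawn right back (110 mm from the spindle axis), 0.030 fully home. Its tooth meets the wheel's rim at 0.008 and stops there unless a slot faces it to within about 12 degrees. Slides with 2.5 N of friction, stays where it is left; starts between 0 and 0.005
- blue_shift (a joint): travel of the blue knob, of the same make, on the opposite side of the spindle: 0 drawn right back, 0.030 fully home; starts between 0 and 0.005 and must stay drawn back

How it is judged:
By the outcome, as a careful person would: the job done as asked, in the order asked, and still so for the second after the job is handed in, with the robot touching nothing.
It also fails if it takes over 40 s, if anything falls off the work surface, if the arm or the gripper's body presses on something with over 40 N, if the wrist force passes 120 N, or if a joint passes its speed limit or range.

## Working session

There is one attempt and no reset: what is moved stays moved. The work goes in short steps, Python scripts to look and compute and a tool call to move; the robot and the scene stay as the last step left them, time stands still between calls to the robot, and variables do not carry over. Pictures are saved under pics/ and viewed, and the job is handed in when it is done.

Besides the shell and the picture viewer there is one more tool, called after "Call:" by a JSON object that holds its "method" and its "body". jog_arm: Moves the arm, as the interface text tells. Its arguments: {"type":"object","properties":{"motion":{"type":"array"},"hand":{"type":"number"},"force":{"type":"number"}},"required":["motion"]}

```bash
ls; mkdir -p pics; python3 - <<'E'
from cell import manip
import cv2
for n in ("top","side"):
    m=manip.camera_model(n); print(n,m)
    cv2.imwrite(f"pics/{n}0.png",manip.grab_frame(n)[:,:,::-1])
print(manip.sense())
print(manip.camera_model("wrist"))
E
```

```text
pics
top {'vertical_fov': 47.448134267301526, 'cx': 314.2757760863714, 'cy': 199.4757057791419, 'distortion': array([-0.03376408,  0.        ,  0.        ,  0.        ,  0.        ]), 'R': array([[-0.01748568, -0.99961175, -0.0216932 ],
       [-0.99171879,  0.02010037, -0.12684562],
       [ 0.12723242,  0.01929557, -0.99168523]]), 't': array([-0.10247443,  0.48544923,  0.84812558])}
side {'vertical_fov': 55.05358268894124, 'cx': 310.9718707739614, 'cy': 197.6400495041661, 'distortion': array([-0.02804304,  0.        ,  0.        ,  0.        ,  0.        ]), 'R': array([[ 0.99472926,  0.10094759,  0.01797993],
       [ 0.06569618, -0.49282749, -0.86764341],
       [-0.0787255 ,  0.8642515 , -0.49686179]]), 't': array([-0.4694105 , -0.04186064,  1.0060085 ])}
{'t': 0.1, 'qpos': array([-1.52350644e+00,  5.28377210e-01,  1.43373967e+00,  5.11158460e-06,
        1.18139809e+00, -1.78462819e-01]), 'joint_vel': array([-0.00273943, -0.00227592, -0.00151539,  0.00077109, -0.00053961,
       -0.00186609]), 'joint_torque': array([-2.49628711e-04, -4.40984774e+01, -1.77150679e+01,  6.34505949
[... 166 characters left out ...]
85016e-04]), 'ft_force': array([0.30171746, 0.38137854, 0.12509492]), 'wrist_torque': array([ 0.02352373, -0.01482007, -0.01873174]), 'finger_gap': 0.08708055393697356}
{'vertical_fov': 60.288181942212034, 'cx': 316.7982276235674, 'cy': 199.87063565950655, 'distortion': array([-0.01694266,  0.        ,  0.        ,  0.        ,  0.        ]), 'T_tool_cam': array([[ 1.07795873e-03, -9.57431493e-01, -2.88658577e-01,
         7.99355490e-02],
       [ 9.99998293e-01,  5.98936980e-04,  1.74779411e-03,
        -1.69251463e-04],
       [-1.50050483e-03, -2.88659968e-01,  9.57430505e-01,
        -1.89509227e-01],
       [ 0.00000000e+00,  0.00000000e+00,  0.00000000e+00,
         1.00000000e+00]])}
```

View pics/top0.png

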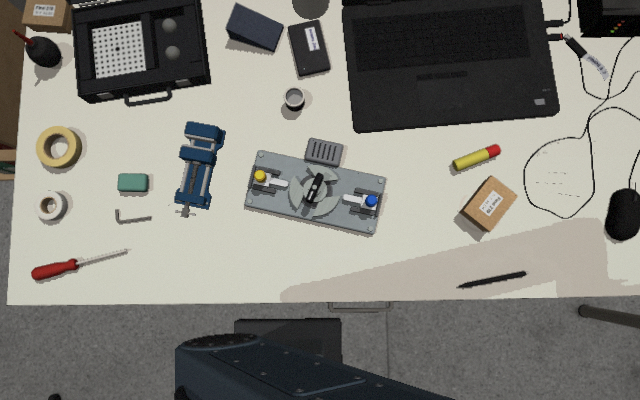

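View pics/side0.png

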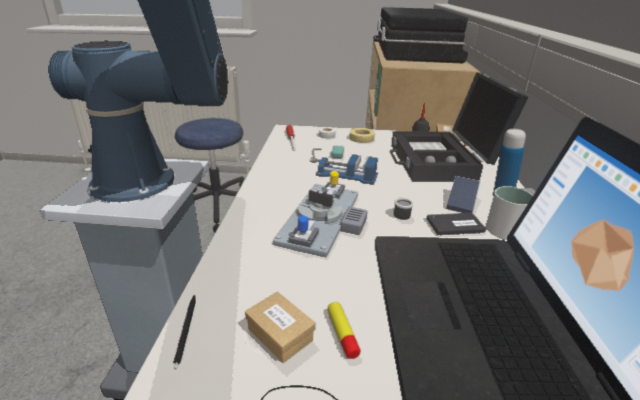

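The top view shows the unit centred near (315,192), with the yellow knob at (260,175), the blue knob at (371,201) and the bar near (315,187). I'll measure these next.

```bash
cat > h.py <<'E'
import numpy as np, cv2
from cell import manip
from scipy.spatial.transform import Rotation as Ro
def cam(n,s=None):
    m=manip.camera_model(n); f=200/np.tan(np.radians(m["vertical_fov"]/2))
    K=np.array([[f,0,m["cx"]],[0,f,m["cy"]],[0,0,1]])
    if n=="wrist":
        T=np.array(m["T_tool_cam"]); Rt=Ro.from_rotvec(s["eef_rot"]).as_matrix()
        Rwc=Rt@T[:3,:3]; C=Rt@T[:3,3]+s["eef_pos"]
    else:
        Rwc=np.array(m["R"]).T; C=-Rwc@m["t"]
    return K,np.array(m["distortion"]),Rwc,C
def rays(c,px):
    K,D,Rwc,C=c
    u=cv2.undistortPoints(np.array(px,float).reshape(-1,1,2),K,D).reshape(-1,2)
    return np.c_[u,np.ones(len(u))]@Rwc.T
def plane(c,px,z):
    d=rays(c,px); return c[3]+d*((z-c[3][2])/d[:,2:])
def tri(c1,p1,c2,p2):
    d1=rays(c1,[p1])[0];d2=rays(c2,[p2])[0]
    s=np.linalg.lstsq(np.c_[d1,-d2],c2[3]-c1[3],rcond=None)[0]
    a=c1[3]+s[0]*d1;b=c2[3]+s[1]*d2
    return (a+b)/2,np.linalg.norm(a-b)
def blobs(img,lo,hi,box=None,amin=8):
    h=cv2.cvtColor(img,cv2.COLOR_RGB2HSV); m=cv2.inRange(h,np.array(lo),np.array(hi))
    if box: k=np.zeros_like(m);x0,y0,x1,y1=box;k[y0:y1,x0:x1]=255;m&=k
    n,l,st,ce=cv2.connectedComponentsWithStats(m)
    return sorted([(int(st[i,4]),st[i,:4].tolist(),ce[i].round(1).tolist()) for i in range(1,n) if st[i,4]>=amin],reverse=True),m
E
python3 - <<'E'
from h import *
t=cv2.imread("pics/top0.png")[:,:,::-1].copy();s=cv2.imread("pics/side0.png")[:,:,::-1].copy()
for n,i,b in(("top",t,(235,140,400,240)),("side",s,(270,160,380,260))):
    for k,lo,hi in(("Y",(20,150,100),(35,255,255)),("B",(105,150,80),(125,255,255))):
        bl=blobs(i,lo,hi,b)[0]; print(n,k,bl[:2])
        if n=="top": print(plane(cam(n),[bl[0][2]],.06)[0].round(4))
cv2.imwrite("pics/tc.png",cv2.resize(t[135:245,235:395,::-1],None,fx=5,fy=5,interpolation=cv2.INTER_CUBIC))
cv2.imwrite("pics/sc.png",cv2.resize(s[160:260,270:380,::-1],None,fx=6,fy=6,interpolation=cv2.INTER_CUBIC))
E
```

```text
top Y [(97, [254, 170, 12, 11], [259.2, 174.9])]
[ 0.5283 -0.0094  0.06  ]
top B [(97, [366, 195, 12, 11], [371.2, 199.9])]
[ 0.4766 -0.218   0.06  ]
side Y [(80, [331, 172, 7, 13], [333.8, 177.6])]
side B [(108, [299, 216, 9, 16], [302.9, 222.8])]
```

View pics/tc.png

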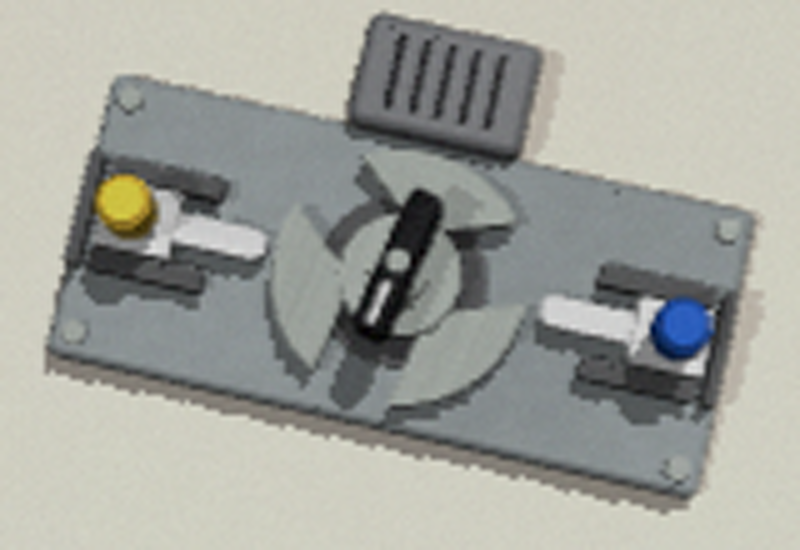

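View pics/sc.png

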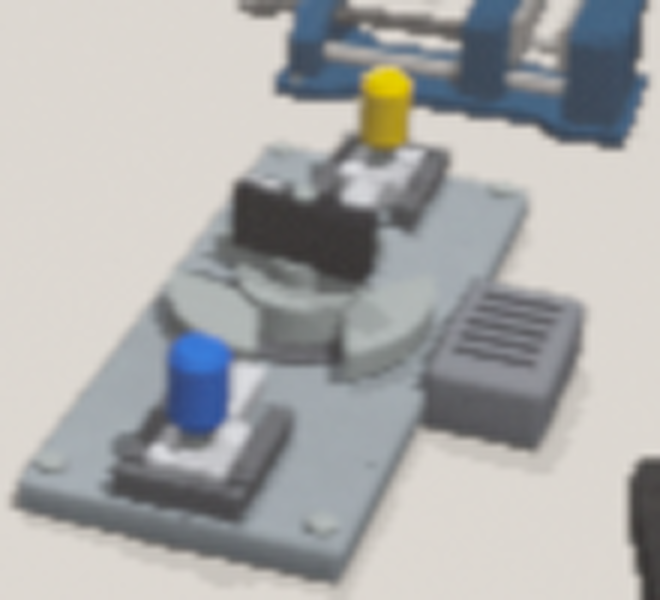

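```bash
python3 - <<'E'
from h import *
c=cam("top")
f=lambda L:[(x/5+235-.4,y/5+135-.4) for x,y in L]
b=plane(c,f([(128,97),(728,230),(677,468),(72,330)]),.018)
print(b.round(4)); ctr=b.mean(0); 
yax=(b[0]-b[1]+b[3]-b[2])[:2]; yax/=np.linalg.norm(yax)
print("ctr",ctr,"yax",yax,np.degrees(np.arctan2(yax[1],yax[0])))
k=plane(c,f([(127,204),(683,327)]),.066); print(k, np.linalg.norm(k[0]-k[1]), k.mean(0)); d=(k[0]-k[1]);print(np.degrees(np.arctan2(d[1],d[0])))
print("dist along",(k[:,:2]-ctr[:2])@yax,(k[:,:2]-ctr[:2])@np.array([yax[1],-yax[0]]))
e=plane(c,f([(426,195),(374,330),(399,261)]),.068); print(e, np.linalg.norm(e[0]-e[1])); d=e[1]-e[0]; print("bar",np.degrees(np.arctan2(d[1],d[0])), e[:2].mean(0))
S=cam("side");
print(tri(c,(259.2,174.9),S,(333.8,177.6)),tri(c,(371.2,199.9),S,(302.9,222.8)))
E
```

```text
[[ 0.5782 -0.0055  0.018 ]
 [ 0.5196 -0.2413  0.018 ]
 [ 0.4267 -0.2183  0.018 ]
 [ 0.4853  0.0167  0.018 ]]
ctr [ 0.50247095 -0.11209067  0.018     ] yax [0.24154427 0.9703898 ] 76.02229792075428
[[ 0.52615954 -0.01175163  0.066     ]
 [ 0.47568157 -0.21730838  0.066     ]] 0.21166389008383707 [ 0.50092055 -0.11453001  0.066     ]
76.20305171166575
dist along [ 0.10308982 -0.10857302] [-0.00124915 -0.00058141]
[[ 0.5267736  -0.12347086  0.068     ]
 [ 0.47662015 -0.10333117  0.068     ]
 [ 0.50217498 -0.11300426  0.068     ]] 0.054046045237781594
bar 158.12150706684145 [ 0.50169688 -0.11340101  0.068     ]
(array([ 0.52852381, -0.00855318,  0.05286924]), np.float64(0.002105785303032905)) (array([ 0.47719391, -0.21847512,  0.05513671]), np.float64(5.9082290862171955e-05))
```

Call:
{"method": "jog_arm", "body": {"motion": [{"tx": 0.19, "ty": -0.16}, {"tx": 0.35, "ty": -0.3}, {"tx": 0.52, "ty": -0.45}, {"tx": 0.69, "ty": -0.6}, {"tx": 0.8, "ty": -0.7}, {"tx": 0.8, "ty": -0.7}], "hand": 0, "force": 25}}

```text
schema error: expected keys tx, ty, tz, twist
```

Call:
{"method": "jog_arm", "body": {"motion": [{"tx": 0.19, "ty": -0.16}, {"tx": 0.35, "ty": -0.3}, {"tx": 0.52, "ty": -0.45}, {"tx": 0.69, "ty": -0.6}, {"tx": 0.8, "ty": -0.7}, {"tx": 0.8, "ty": -0.7}]}}

```text
schema error: expected keys tx, ty, tz, twist
```

```bash
cat > to.py <<'E'
from h import *
def to(x,y,z,yawx):
    s=manip.sense(); R=Ro.from_rotvec(s["eef_rot"]).as_matrix()
    d=R.T@(np.array([x,y,z])-s["eef_pos"])/.2
    yw=np.degrees(np.arctan2(R[1,0],R[0,0]))
    dy=(yawx-yw+180)%360-180
    print("pos",s["eef_pos"].round(4),"yaw",yw.round(2),"F",s["ft_force"].round(2),"gap",s["finger_gap"],"t",s["t"],"q6",s["qpos"][5], "z-axis",R[:,2].round(4))
    print("tx,ty,tz",d.round(4),"twist",-dy/60)
E
python3 -c "
from to import *
to(.502,-.113,.196,-21.9)"
```

```text
pos [ 0.1399 -0.6084  0.1953] yaw 12.93 F [0.3  0.38 0.13] gap 0.08708055393697356 t 0.1 q6 -0.17846281885696413 z-axis [-1.0e-04  1.9e-03 -1.0e+00]
tx,ty,tz [ 2.3189e+00 -2.0091e+00  1.0000e-03] twist 0.58057578042305
```

Call:
{"method": "jog_arm", "body": {"motion": [{"tx": 0.19, "ty": -0.16, "tz": 0, "twist": 0}, {"tx": 0.35, "ty": -0.3, "tz": 0, "twist": 0}, {"tx": 0.52, "ty": -0.45, "tz": 0, "twist": 0}, {"tx": 0.69, "ty": -0.6, "tz": 0, "twist": 0}, {"tx": 0.8, "ty": -0.7, "tz": 0, "twist": 0}, {"tx": 0.8, "ty": -0.7, "tz": 0, "twist": 0}], "hand": 0, "force": 25}}

```text
t: 0.6
eef_pos: [0.2668, -0.4289, 0.1954]
eef_rot: [-3.113, -0.36, -0.001]
ft_force: [0.1, 0.0, 0.5]
finger_gap: 0.087
```

Call:
{"method": "jog_arm", "body": {"motion": [{"tx": 0.19, "ty": -0.16, "tz": 0, "twist": 0}, {"tx": 0.35, "ty": -0.3, "tz": 0, "twist": 0}, {"tx": 0.52, "ty": -0.45, "tz": 0, "twist": 0}, {"tx": 0.69, "ty": -0.6, "tz": 0, "twist": 0}, {"tx": 0.8, "ty": -0.7, "tz": 0, "twist": 0}, {"tx": 0.8, "ty": -0.7, "tz": 0, "twist": 0}]}}

```text
t: 1.1
eef_pos: [0.391, -0.2587, 0.1959]
eef_rot: [-3.117, -0.362, -0.0]
ft_force: [0.1, -0.5, -0.0]
finger_gap: 0.0871
```

Call:
{"method": "jog_arm", "body": {"motion": [{"tx": 0.17, "ty": -0.15, "tz": 0, "twist": 0.1}, {"tx": 0.34, "ty": -0.3, "tz": 0, "twist": 0.2}, {"tx": 0.5, "ty": -0.43, "tz": 0, "twist": 0.3}, {"tx": 0.6, "ty": -0.53, "tz": 0, "twist": 0.4}, {"tx": 0.7, "ty": -0.61, "tz": 0, "twist": 0.5}, {"tx": 0.72, "ty": -0.61, "tz": 0, "twist": 0.58}, {"tx": 0.72, "ty": -0.61, "tz": 0, "twist": 0.58}, {"tx": 0.72, "ty": -0.61, "tz": 0, "twist": 0.58}]}}

```text
t: 1.77
eef_pos: [0.502, -0.1136, 0.1958]
eef_rot: [3.085, -0.591, -0.001]
ft_force: [-0.6, -0.6, 0.8]
finger_gap: 0.0868
```

```bash
python3 -c "
from to import *
to(.502,-.113,.196,-21.9)
cv2.imwrite('pics/w1.png',manip.grab_frame('wrist')[:,:,::-1])"
```

```text
pos [ 0.502  -0.1136  0.1958] yaw -21.68 F [-0.55 -0.6   0.78] gap 0.08676200600263863 t 1.7667 q6 1.5098419054345362 z-axis [-1.e-03 -2.e-04 -1.e+00]
tx,ty,tz [-0.0012 -0.003  -0.001 ] twist 0.0037022454692864433
```

View pics/w1.png

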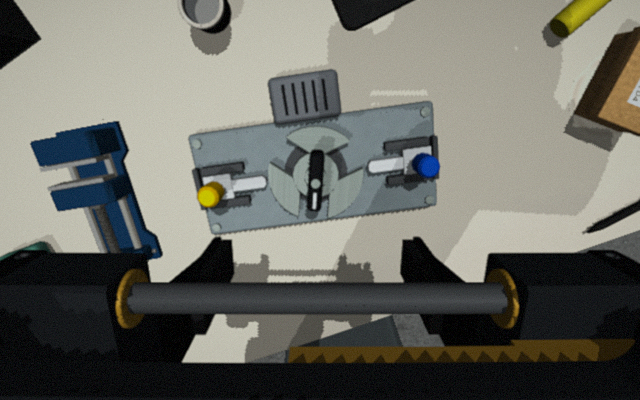

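The wrist view shows the bar nearly vertical at (316,180), so the jaws are aligned with it. The yellow knob is at (209,196) and the blue at (427,165).

```bash
python3 - <<'E'
import cv2
i=cv2.imread("pics/w1.png"); cv2.imwrite("pics/w1c.png",cv2.resize(i[90:240,180:445],None,fx=3,fy=3,interpolation=cv2.INTER_CUBIC))
E
```

```text
(no output)
```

View pics/w1c.png

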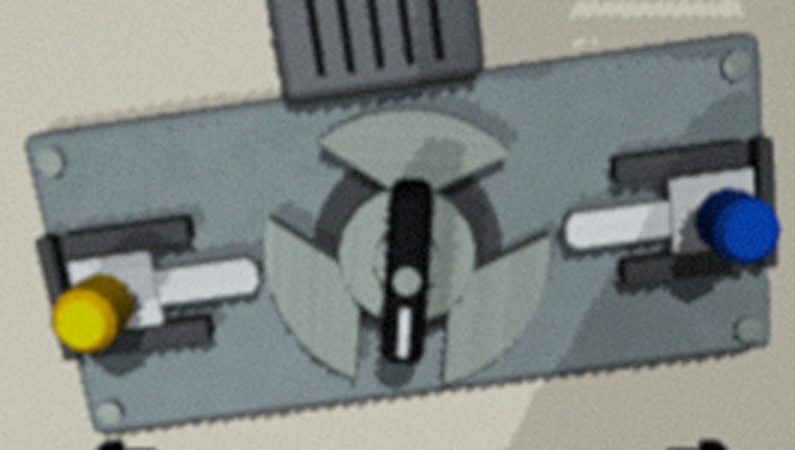

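```bash
python3 - <<'E'
from h import *
s=manip.sense(); c=cam("wrist",s)
f=lambda L:[(x/3+180-.33,y/3+90-.33) for x,y in L]
b=plane(c,f([(49,160),(736,66),(749,329),(107,413)]),.018)
ctr=b.mean(0); yax=(b[0]-b[1]+b[3]-b[2])[:2]; yax/=np.linalg.norm(yax)
print(b.round(4),"ctr",ctr,np.degrees(np.arctan2(yax[1],yax[0])))
k=plane(c,f([(83,321),(744,227)]),.066); d=k[0]-k[1]; print(k,np.linalg.norm(d),np.degrees(np.arctan2(d[1],d[0])))
e=plane(c,f([(412,183),(403,359),(406,280)]),.068); d=e[1]-e[0]; print(e,np.degrees(np.arctan2(d[1],d[0])),np.linalg.norm(d))
E
```

```text
[[ 0.5791 -0.0069  0.018 ]
 [ 0.5201 -0.2425  0.018 ]
 [ 0.4269 -0.2198  0.018 ]
 [ 0.4853  0.0169  0.018 ]] ctr [ 0.50285417 -0.11306099  0.018     ] 76.04210908665543
[[ 0.52852703 -0.0110452   0.066     ]
 [ 0.47924648 -0.21772973  0.066     ]] 0.21247838536834876 76.58915412346765
[[ 0.53089941 -0.12605643  0.068     ]
 [ 0.4790029  -0.10228342  0.068     ]
 [ 0.5030627  -0.11294414  0.068     ]] 155.38819864795195 0.05708243711197036
```

Call:
{"method": "jog_arm", "body": {"motion": [{"tx": 0.003, "ty": 0, "tz": 0.2, "twist": 0.03}, {"tx": 0.003, "ty": 0, "tz": 0.4, "twist": 0.03}, {"tx": 0.003, "ty": 0, "tz": 0.58, "twist": 0.03}, {"tx": 0.003, "ty": 0, "tz": 0.7, "twist": 0.03}, {"tx": 0.003, "ty": 0, "tz": 0.76, "twist": 0.03}, {"tx": 0.003, "ty": 0, "tz": 0.76, "twist": 0.03}, {"tx": 0.003, "ty": 0, "tz": 0.76, "twist": 0.03}], "hand": 0}}

```text
t: 2.4
eef_pos: [0.5018, -0.1147, 0.0437]
eef_rot: [-3.074, 0.646, 0.003]
ft_force: [0.2, -1.1, 0.3]
finger_gap: 0.087
```

```bash
python3 -c "
from to import *
to(.5028,-.113,.043,-23.5)
cv2.imwrite('pics/w2.png',manip.grab_frame('wrist')[:,:,::-1])"
```

```text
pos [ 0.5018 -0.1147  0.0437] yaw -23.72 F [ 0.22 -1.08  0.31] gap 0.08701555306237398 t 2.4 q6 1.5430768125805905 z-axis [-1.7e-03  7.0e-04 -1.0e+00]
tx,ty,tz [ 0.0011 -0.0095  0.0035] twist -0.0037100797872843335
```

View pics/w2.png

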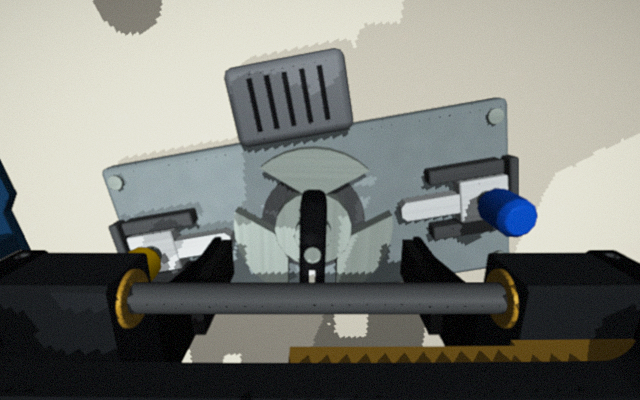

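The fingers straddle the bar at (313,235), about 2 mm off centre. I'll correct that and close.

Call:
{"method": "jog_arm", "body": {"motion": [{"tx": 0, "ty": -0.008, "tz": 0, "twist": 0}, {"tx": 0, "ty": -0.008, "tz": 0, "twist": 0}, {"tx": 0, "ty": -0.008, "tz": 0, "twist": 0}, {"tx": 0, "ty": -0.008, "tz": 0, "twist": 0}, {"tx": 0, "ty": -0.008, "tz": 0, "twist": 0}, {"tx": 0, "ty": -0.008, "tz": 0, "twist": 0}, {"tx": 0, "ty": -0.008, "tz": 0, "twist": 0}, {"tx": 0, "ty": -0.008, "tz": 0, "twist": 0}, {"tx": 0, "ty": -0.008, "tz": 0, "twist": 0}, {"tx": 0, "ty": -0.008, "tz": 0, "twist": 0}], "hand": 1, "force": 25}}

```text
t: 3.28
eef_pos: [0.5033, -0.1121, 0.0441]
eef_rot: [-3.075, 0.644, 0.0]
ft_force: [0.7, -0.1, -0.4]
finger_gap: 0.0281
```

```bash
python3 -c "
from to import *
to(.5028,-.113,.043,16.1)"
```

```text
pos [ 0.5033 -0.1121  0.0441] yaw -23.66 F [ 0.65 -0.08 -0.44] gap 0.028120940425485557 t 3.2833 q6 1.5475737690214066 z-axis [-1.e-04  1.e-04 -1.e+00]
tx,ty,tz [-0.0008  0.005   0.0054] twist -0.6626852904067894
```

Still closing.

Call:
{"method": "jog_arm", "body": {"motion": [{"tx": 0, "ty": 0, "tz": 0, "twist": 0}, {"tx": 0, "ty": 0, "tz": 0, "twist": 0}, {"tx": 0, "ty": 0, "tz": 0, "twist": 0}, {"tx": 0, "ty": 0, "tz": 0, "twist": 0}, {"tx": 0, "ty": 0, "tz": 0, "twist": 0}, {"tx": 0, "ty": 0, "tz": 0, "twist": 0}], "hand": 1}}

```text
t: 3.78
eef_pos: [0.5034, -0.1122, 0.0441]
eef_rot: [-3.075, 0.644, 0.0]
ft_force: [-0.3, -0.2, 0.5]
finger_gap: 0.0007
```

```bash
python3 -c "
from to import *
to(.5028,-.113,.043,16.1)"
```

```text
pos [ 0.5034 -0.1122  0.0441] yaw -23.66 F [-0.31 -0.18  0.47] gap 0.0007352804806499523 t 3.7833 q6 1.5475414303230302 z-axis [-0.  0. -1.]
tx,ty,tz [-0.001   0.0049  0.0057] twist -0.6626781569962465
```

The gap went to 0, so the fingers missed the bar. I'll look before moving.

```bash
python3 -c "
from h import *
for n in('wrist','top','side'): 
  i=manip.grab_frame(n)[:,:,::-1]; cv2.imwrite(f'pics/{n}3.png',i)
  if n=='top': cv2.imwrite('pics/top3c.png',cv2.resize(i[110:250,220:400],None,fx=4,fy=4))
  if n=='side': cv2.imwrite('pics/side3c.png',cv2.resize(i[130:270,250:400],None,fx=4,fy=4))
"
```

```text
(no output)
```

View pics/wrist3.png

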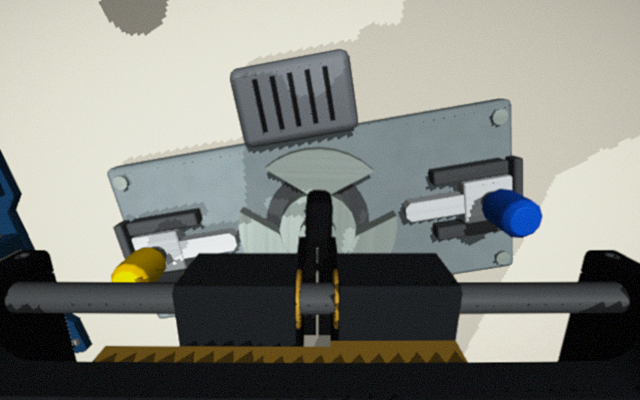

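View pics/side3c.png

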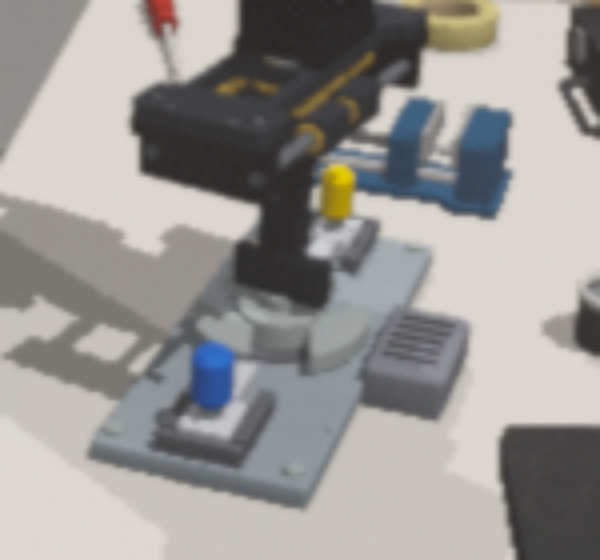

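View pics/top3c.png

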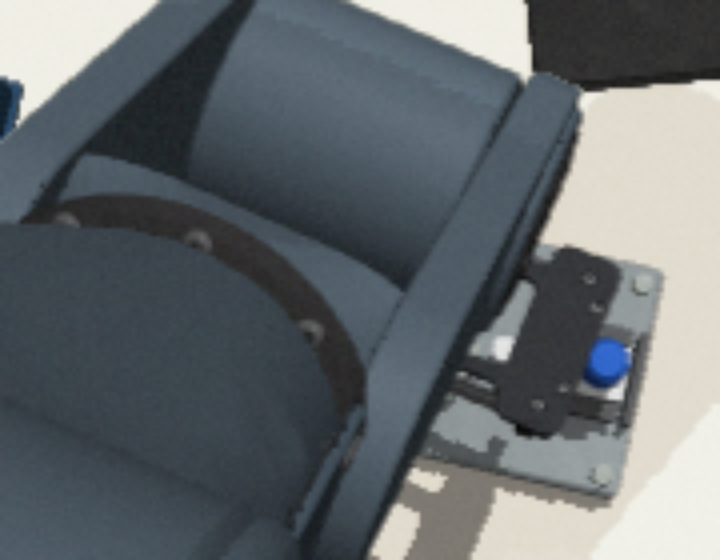

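```bash
python3 -c "
from h import *
i=cv2.imread('pics/side3.png')[170:215,300:345]; j=np.clip((i/255.)**.5*255,0,255).astype('uint8')
cv2.imwrite('pics/sz.png',cv2.resize(j,None,fx=12,fy=12,interpolation=cv2.INTER_CUBIC))
i=cv2.imread('pics/wrist3.png')[180:350,250:390]; j=np.clip((i/255.)**.45*255,0,255).astype('uint8')
cv2.imwrite('pics/wz.png',cv2.resize(j,None,fx=3.4,fy=3.4,interpolation=cv2.INTER_CUBIC))
s=manip.sense();print(s['finger_gap'],s['wrist_torque'],s['ft_force'])
for n in ('side','wrist'):
  K,D,R,C=cam(n,s)
  P=np.array([s['eef_pos'],s['eef_pos']+[0,0,.02],[.5028,-.113,.068],[.5028,-.113,.04]])
  X=(P-C)@R; print(n,cv2.projectPoints(X,np.zeros(3),np.zeros(3),K,D)[0].reshape(-1,2))
"
```

```text
0.0006678994123632946 [0.10160561 0.07388528 0.04979812] [-0.47113051 -0.44505071 -0.1631453 ]
side [[320.38947282 201.34128044]
 [320.66596019 193.43424607]
 [320.41875505 192.06113397]
 [320.03636337 203.13492542]]
wrist [[317.05045162 236.61509828]
 [317.1319742  251.09626069]
 [319.00318481 254.59066096]
 [318.65101947 234.26304123]]
```

View pics/sz.png

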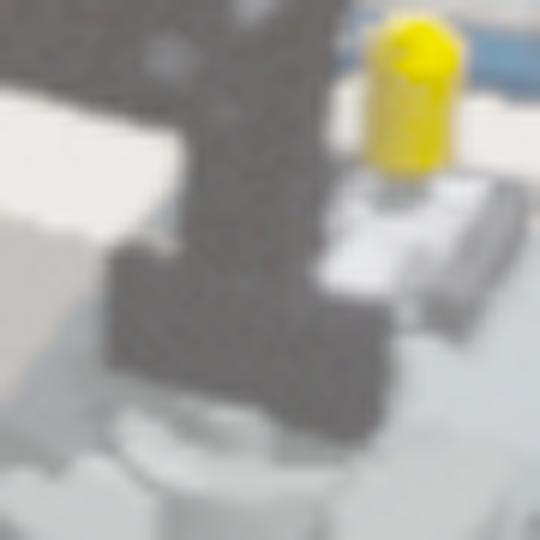

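View pics/wz.png

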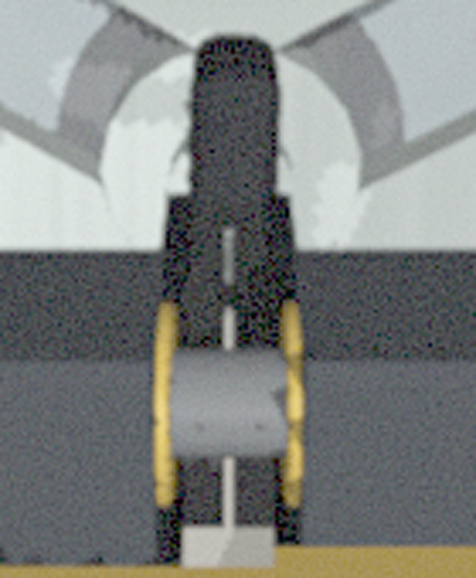

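The zoomed wrist view shows both fingers on either side of the bar, at x≈298 and 335, with a bar-wide gap between them. So the gap reading of 0.0007 disagrees with the picture. I'll turn a little and check whether the wheel follows.

Call:
{"method": "jog_arm", "body": {"motion": [{"tx": 0, "ty": 0, "tz": 0, "twist": -0.06}, {"tx": 0, "ty": 0, "tz": 0, "twist": -0.12}, {"tx": 0, "ty": 0, "tz": 0, "twist": -0.18}, {"tx": 0, "ty": 0, "tz": 0, "twist": -0.24}, {"tx": 0, "ty": 0, "tz": 0, "twist": -0.3}, {"tx": 0, "ty": 0, "tz": 0, "twist": -0.3}, {"tx": 0, "ty": 0, "tz": 0, "twist": -0.3}]}}

```text
t: 4.52
eef_pos: [0.5034, -0.1122, 0.0441]
eef_rot: [3.138, -0.158, 0.0]
ft_force: [0.1, -0.0, -0.4]
finger_gap: 0.0006
```

```bash
python3 -c "
from to import *
to(.5028,-.113,.043,16.1)
print(manip.sense()['wrist_torque'])
cv2.imwrite('pics/w4.png',manip.grab_frame('wrist')[:,:,::-1])"
```

```text
pos [ 0.5034 -0.1122  0.0441] yaw -5.76 F [ 0.12 -0.04 -0.38] gap 0.0006497485137250301 t 4.5167 q6 1.2350690439385559 z-axis [ 0. -0. -1.]
tx,ty,tz [-0.0025  0.0044  0.0057] twist -0.36426558350352706
[ 0.03294744  0.00495705 -0.01298   ]
```

View pics/w4.png

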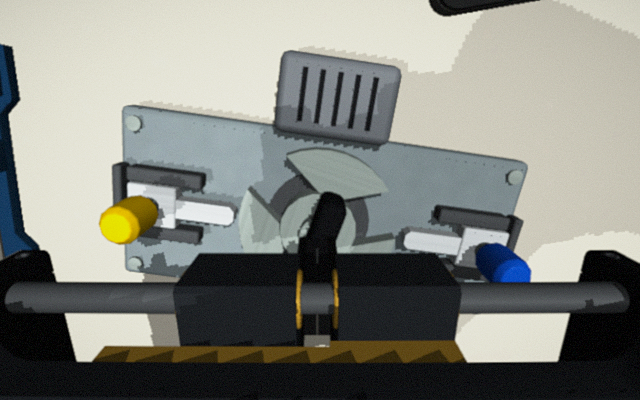

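The wheel did not follow: the bar now lies 18° off the tool axis. So the fingers are shut above the bar, and the fingertips seem higher than the reported TCP. I'll lift and measure where the tips really are.

Call:
{"method": "jog_arm", "body": {"motion": [{"tx": 0, "ty": 0, "tz": -0.2, "twist": 0}, {"tx": 0, "ty": 0, "tz": -0.4, "twist": 0}, {"tx": 0, "ty": 0, "tz": -0.4, "twist": 0}, {"tx": 0, "ty": 0, "tz": -0.4, "twist": 0}], "hand": 0.5}}

```text
t: 4.9
eef_pos: [0.5053, -0.113, 0.1263]
eef_rot: [3.135, -0.156, 0.009]
ft_force: [-0.8, 0.1, 0.3]
finger_gap: 0.0193
```

```bash
python3 -c "
from to import *
to(.5028,-.113,.043,16.1)
s=manip.sense()
i=manip.grab_frame('side')[:,:,::-1];w=manip.grab_frame('wrist')[:,:,::-1]
cv2.imwrite('pics/w5.png',w)
i=np.clip((i/255.)**.6*255,0,255).astype('uint8')
cv2.imwrite('pics/s5.png',cv2.resize(i[110:230,260:380],None,fx=5,fy=5,interpolation=cv2.INTER_CUBIC))
R0=Ro.from_rotvec(s['eef_rot']).as_matrix(); p=s['eef_pos']; g=s['finger_gap']/2
for n in ('side','wrist'):
  K,D,R,C=cam(n,s)
  P=np.array([p+R0@[0,g,0],p-R0@[0,g,0],p+R0@[0,0,-.02]])
  X=(P-C)@R; print(n,cv2.projectPoints(X,np.zeros(3),np.zeros(3),K,D)[0].reshape(-1,2))
"
```

```text
pos [ 0.5053 -0.113   0.1263] yaw -5.71 F [-0.85  0.13  0.34] gap 0.019250406034053404 t 4.9 q6 1.2344048421652307 z-axis [ 0.0054 -0.0025 -1.    ]
tx,ty,tz [-0.0146  0.0005  0.4166] twist -0.36354496977413553
side [[321.62103535 169.75689126]
 [323.21524375 165.94607726]
 [322.69116985 159.08586551]]
wrist [[332.97079233 236.6673824 ]
 [300.5548826  236.6550628 ]
 [316.81955959 251.16372585]]
```

View pics/s5.png

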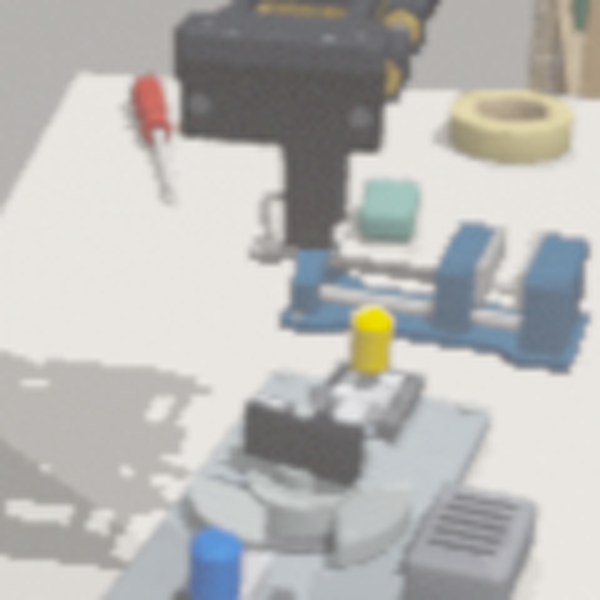

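View pics/w5.png

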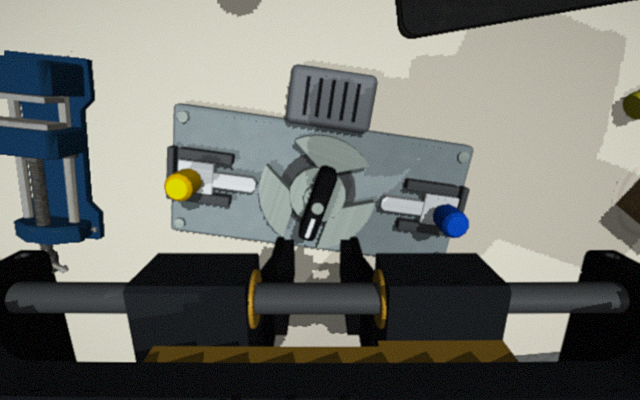

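Call:
{"method": "jog_arm", "body": {"motion": [{"tx": 0, "ty": 0, "tz": 0, "twist": 0}, {"tx": 0, "ty": 0, "tz": 0, "twist": 0}, {"tx": 0, "ty": 0, "tz": 0, "twist": 0}, {"tx": 0, "ty": 0, "tz": 0, "twist": 0}], "hand": 0.5}}

```text
t: 5.33
eef_pos: [0.5029, -0.112, 0.1234]
eef_rot: [-3.137, 0.155, 0.002]
ft_force: [-0.0, 1.8, 0.1]
finger_gap: 0.0423
```

```bash
python3 -c "
from to import *
to(.5028,-.113,.043,16.1)
i=manip.grab_frame('side')[:,:,::-1];w=manip.grab_frame('wrist')[:,:,::-1]
s=manip.sense()
g=lambda i:np.clip((i/255.)**.5*255,0,255).astype('uint8')
cv2.imwrite('pics/w6.png',cv2.resize(g(w)[210:370,240:400],None,fx=3.7,fy=3.7,interpolation=cv2.INTER_CUBIC))
cv2.imwrite('pics/s6.png',cv2.resize(g(i)[120:180,290:350],None,fx=10,fy=10,interpolation=cv2.INTER_CUBIC))
R0=Ro.from_rotvec(s['eef_rot']).as_matrix(); p=s['eef_pos']; g=s['finger_gap']/2
P=[p+R0@np.array([x,y,z]) for z in (0,-.02) for x in (-.0095,.0095) for y in (-g-.015,-g,g,g+.015)]
for n in ('side','wrist'):
  K,D,R,C=cam(n,s)
  X=(np.array(P)-C)@R; print(n,cv2.projectPoints(X,np.zeros(3),np.zeros(3),K,D)[0].reshape(-1,4,2).round(0).tolist())
"
```

```text
pos [ 0.5029 -0.112   0.1234] yaw -5.67 F [-0.03  1.77  0.14] gap 0.04228580173817572 t 5.3333 q6 1.2335361046473394 z-axis [-1.5e-03  7.0e-04 -1.0e+00]
tx,ty,tz [0.0006 0.0054 0.4018] twist -0.36285902863528036
side [[[320.0, 161.0], [319.0, 164.0], [315.0, 173.0], [314.0, 176.0]], [[329.0, 162.0], [328.0, 165.0], [324.0, 174.0], [323.0, 177.0]], [[320.0, 153.0], [319.0, 156.0], [315.0, 164.0], [314.0, 167.0]], [[329.0, 154.0], [328.0, 156.0], [324.0, 165.0], [323.0, 168.0]]]
wrist [[[256.0, 251.0], [281.0, 251.0], [353.0, 251.0], [378.0, 251.0]], [[254.0, 222.0], [280.0, 222.0], [354.0, 222.0], [379.0, 222.0]], [[250.0, 267.0], [277.0, 267.0], [357.0, 267.0], [384.0, 267.0]], [[248.0, 235.0], [276.0, 235.0], [358.0, 235.0], [386.0, 235.0]]]
```

View pics/s6.png

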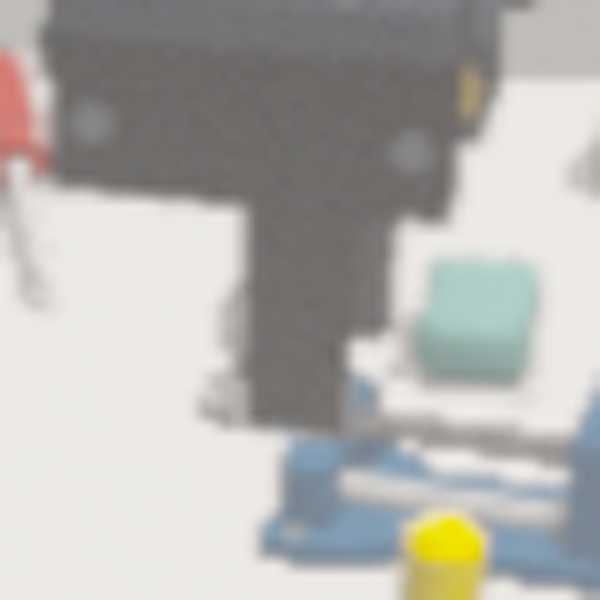

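View pics/w6.png

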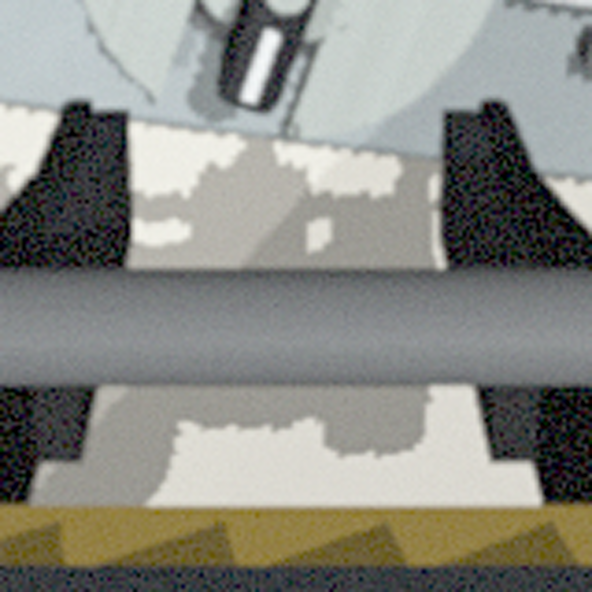

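In both views the fingertips end about 24 mm short of the reported TCP: side tip row 162 against 174 predicted, wrist tip row 238 against 222. So real tip z = reported z + 0.024, and the bar was below the closed fingers. I'll re-align and go down to a reported z of about 0.020.

Call:
{"method": "jog_arm", "body": {"motion": [{"tx": 0, "ty": 0.003, "tz": 0, "twist": 0.1}, {"tx": 0, "ty": 0.003, "tz": 0, "twist": 0.2}, {"tx": 0, "ty": 0.003, "tz": 0.05, "twist": 0.3}, {"tx": 0, "ty": 0.003, "tz": 0.15, "twist": 0.3}, {"tx": 0, "ty": 0.003, "tz": 0.25, "twist": 0.3}, {"tx": 0, "ty": 0.003, "tz": 0.35, "twist": 0.3}, {"tx": 0, "ty": 0.003, "tz": 0.44, "twist": 0.3}, {"tx": 0, "ty": 0.003, "tz": 0.5, "twist": 0.3}, {"tx": 0, "ty": 0.003, "tz": 0.52, "twist": 0.3}, {"tx": 0, "ty": 0.003, "tz": 0.52, "twist": 0.3}, {"tx": 0, "ty": 0.003, "tz": 0.52, "twist": 0.3}], "hand": 0.4}}

```text
t: 6.35
eef_pos: [0.5036, -0.1129, 0.0203]
eef_rot: [3.075, -0.644, 0.0]
ft_force: [0.3, 0.5, -0.3]
finger_gap: 0.0519
```

Call:
{"method": "jog_arm", "body": {"motion": [{"tx": 0, "ty": 0, "tz": 0, "twist": 0}, {"tx": 0, "ty": 0, "tz": 0, "twist": 0}, {"tx": 0, "ty": 0, "tz": 0, "twist": 0}, {"tx": 0, "ty": 0, "tz": 0, "twist": 0}, {"tx": 0, "ty": 0, "tz": 0, "twist": 0}, {"tx": 0, "ty": 0, "tz": 0, "twist": 0}, {"tx": 0, "ty": 0, "tz": 0, "twist": 0}, {"tx": 0, "ty": 0, "tz": 0, "twist": 0}, {"tx": 0, "ty": 0, "tz": 0, "twist": 0}, {"tx": 0, "ty": 0, "tz": 0, "twist": 0}], "hand": 1, "force": 25}}

```text
t: 7.18
eef_pos: [0.5034, -0.1127, 0.0203]
eef_rot: [-3.075, 0.644, -0.0]
ft_force: [-0.6, 1.4, 2.7]
finger_gap: 0.0141
```

```bash
python3 -c "
from to import *
to(.5028,-.113,.020,16.1)
print(manip.sense()['wrist_torque'])"
```

```text
pos [ 0.5034 -0.1127  0.0203] yaw -23.66 F [-0.64  1.42  2.68] gap 0.014147950212406913 t 7.1833 q6 1.5464338792540024 z-axis [ 2.e-04  0.e+00 -1.e+00]
tx,ty,tz [-0.0023  0.0026  0.0015] twist -0.6627272517292553
[ 0.23696748  0.04019365 -0.04498046]
```

The bar is gripped, with the gap at 14.1 mm. Turning +39.8° anticlockwise.

Call:
{"method": "jog_arm", "body": {"motion": [{"tx": 0, "ty": 0, "tz": 0, "twist": -0.06}, {"tx": 0, "ty": 0, "tz": 0, "twist": -0.12}, {"tx": 0, "ty": 0, "tz": 0, "twist": -0.18}, {"tx": 0, "ty": 0, "tz": 0, "twist": -0.24}, {"tx": 0, "ty": 0, "tz": 0, "twist": -0.3}, {"tx": 0, "ty": 0, "tz": 0, "twist": -0.36}, {"tx": 0, "ty": 0, "tz": 0, "twist": -0.42}, {"tx": 0, "ty": 0, "tz": 0, "twist": -0.48}, {"tx": 0, "ty": 0, "tz": 0, "twist": -0.54}, {"tx": 0, "ty": 0, "tz": 0, "twist": -0.6}, {"tx": 0, "ty": 0, "tz": 0, "twist": -0.64}, {"tx": 0, "ty": 0, "tz": 0, "twist": -0.663}, {"tx": 0, "ty": 0, "tz": 0, "twist": -0.663}, {"tx": 0, "ty": 0, "tz": 0, "twist": -0.663}]}}

```text
t: 8.35
eef_pos: [0.5034, -0.1124, 0.0203]
eef_rot: [-3.11, -0.439, -0.0]
ft_force: [0.7, 3.8, 3.6]
finger_gap: 0.014
```

```bash
python3 -c "
from to import *
to(.5028,-.113,.020,16.1)
s=manip.sense();print(s['wrist_torque'])
cv2.imwrite('pics/w7.png',manip.grab_frame('wrist')[:,:,::-1])"
```

```text
pos [ 0.5034 -0.1124  0.0203] yaw 16.07 F [0.66 3.84 3.6 ] gap 0.013973449546900689 t 8.35 q6 0.8527309574900319 z-axis [ 2.e-04  4.e-04 -1.e+00]
tx,ty,tz [-0.004   0.0021  0.0013] twist -0.00041827313555321176
[ 0.63128374 -0.17379278  0.01117565]
```

View pics/w7.png

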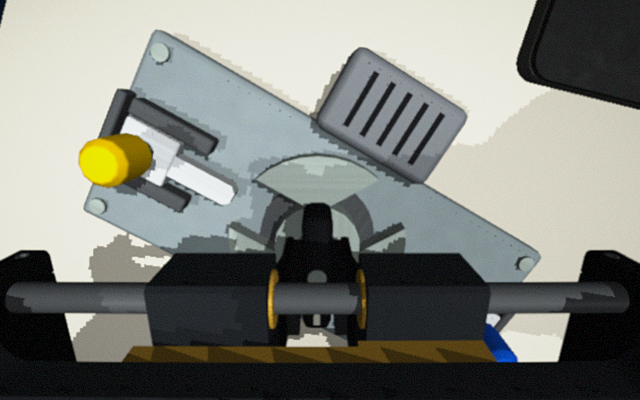

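The wheel turned with the bar. The slot near (245,225) now faces the tooth tip at (232,190). Releasing, lifting and checking.

Call:
{"method": "jog_arm", "body": {"motion": [{"tx": 0, "ty": 0, "tz": 0, "twist": 0}, {"tx": 0, "ty": 0, "tz": 0, "twist": 0}, {"tx": 0, "ty": 0, "tz": 0, "twist": 0}, {"tx": 0, "ty": 0, "tz": 0, "twist": 0}, {"tx": 0, "ty": 0, "tz": 0, "twist": 0}, {"tx": 0, "ty": 0, "tz": -0.05, "twist": 0}, {"tx": 0, "ty": 0, "tz": -0.2, "twist": 0}, {"tx": 0, "ty": 0, "tz": -0.4, "twist": 0}, {"tx": 0, "ty": 0, "tz": -0.55, "twist": 0}, {"tx": 0, "ty": 0, "tz": -0.55, "twist": 0}, {"tx": 0, "ty": 0, "tz": -0.55, "twist": 0}], "hand": 0.4}}

```text
t: 9.32
eef_pos: [0.5047, -0.1135, 0.1327]
eef_rot: [3.107, 0.44, 0.007]
ft_force: [0.0, 0.6, -0.5]
finger_gap: 0.0521
```

```bash
python3 -c "
from to import *
w=manip.grab_frame('wrist')[:,:,::-1]
cv2.imwrite('pics/w8.png',w)
to(.528,-.0115,.13,76.1)
"
```

```text
pos [ 0.5034 -0.1129  0.131 ] yaw 16.12 F [ 0.14  0.75 -0.11] gap 0.052106737555714454 t 9.3667 q6 0.852185390076417 z-axis [ 1.4e-03 -8.0e-04 -1.0e+00]
tx,ty,tz [ 0.259  -0.4527  0.005 ] twist -0.9996707980415153
```

View pics/w8.png

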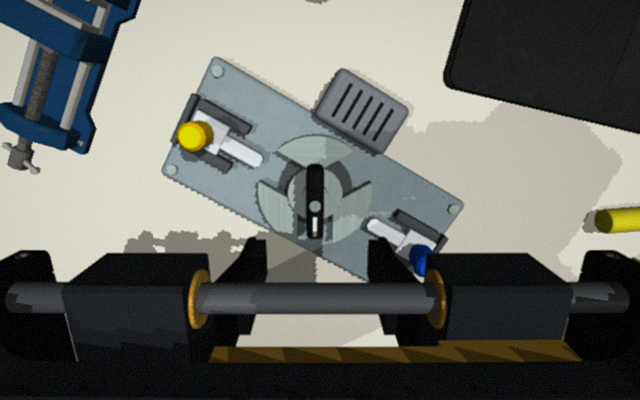

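The slot opening at about (275,172) lines up with the tooth tip at (262,160), and the bar lies parallel to the tool x axis. Next, the knob position.

```bash
python3 -c "
from to import *
s=manip.sense(); w=cv2.imread('pics/w8.png')[:,:,::-1].copy(); c=cam('wrist',s)
b=blobs(w,(20,150,100),(35,255,255),(150,80,250,180))[0][:2]; print(b)
p=plane(c,[b[0][2]],.06)[0]; print(p)
print(plane(c,[(218,71),(455,209),(172,170)],.018))
e=plane(c,[(316,167),(314.5,234)],.068); d=e[1]-e[0]; print(np.degrees(np.arctan2(d[1],d[0])),np.linalg.norm(d),e.mean(0))
v=p[:2]-[.503,-.113]; print(np.linalg.norm(v),np.degrees(np.arctan2(v[1],v[0])))
"
```

```text
[(794, [177, 121, 36, 30], [193.6, 134.9])]
[ 0.52802094 -0.01004064  0.06      ]
[[ 0.57694937 -0.00696822  0.018     ]
 [ 0.51994495 -0.24220255  0.018     ]
 [ 0.48356046  0.01593689  0.018     ]]
-165.12024409650928 0.05370799845141568 [ 0.50559622 -0.11136718  0.068     ]
0.10595601340464808 76.34089485828606
```

Call:
{"method": "jog_arm", "body": {"motion": [{"tx": 0.03, "ty": -0.05, "tz": 0, "twist": -0.11}, {"tx": 0.06, "ty": -0.1, "tz": 0, "twist": -0.22}, {"tx": 0.09, "ty": -0.15, "tz": 0, "twist": -0.33}, {"tx": 0.12, "ty": -0.2, "tz": 0, "twist": -0.44}, {"tx": 0.15, "ty": -0.25, "tz": 0, "twist": -0.55}, {"tx": 0.18, "ty": -0.3, "tz": 0, "twist": -0.66}, {"tx": 0.21, "ty": -0.36, "tz": 0, "twist": -0.77}, {"tx": 0.24, "ty": -0.42, "tz": 0, "twist": -0.88}, {"tx": 0.26, "ty": -0.457, "tz": 0, "twist": -0.97}, {"tx": 0.26, "ty": -0.457, "tz": 0, "twist": -1}, {"tx": 0.26, "ty": -0.457, "tz": 0, "twist": -1}, {"tx": 0.26, "ty": -0.457, "tz": 0, "twist": -1}]}}

```text
t: 10.37
eef_pos: [0.5267, -0.0102, 0.1288]
eef_rot: [-2.472, -1.934, 0.003]
ft_force: [0.2, -0.6, -0.5]
finger_gap: 0.052
```

```bash
python3 -c "
from to import *
i=manip.grab_frame('side')[:,:,::-1]
cv2.imwrite('pics/s9.png',cv2.resize(i[90:250,230:400],None,fx=3.5,fy=3.5,interpolation=cv2.INTER_CUBIC))
to(.528,-.0105,.021,76.1)
"
```

```text
pos [ 0.527  -0.0105  0.129 ] yaw 76.05 F [-0.24 -0.85  0.74] gap 0.052468925054045 t 10.4167 q6 0.011418290029523727 z-axis [-2.6e-03  5.0e-04 -1.0e+00]
tx,ty,tz [0.0013 0.0064 0.5402] twist -0.0007730945581992425
```

View pics/s9.png

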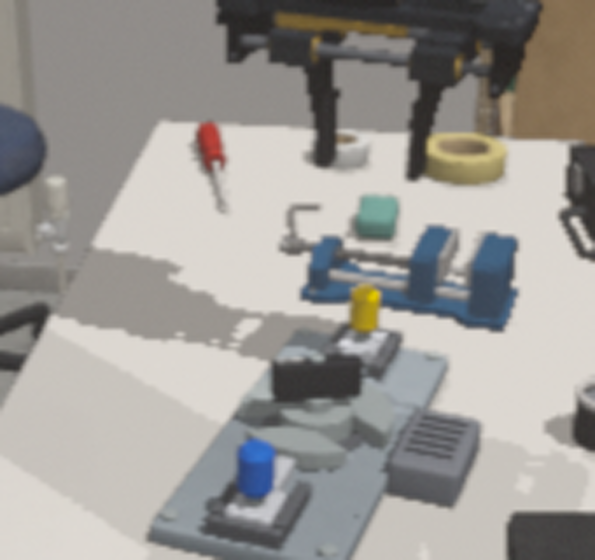

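The jaws straddle the knob's line, with tips at (325,160) and (418,175) and the knob at (366,305). Descending and closing.

Call:
{"method": "jog_arm", "body": {"motion": [{"tx": 0.001, "ty": 0.003, "tz": 0.15, "twist": 0}, {"tx": 0.001, "ty": 0.003, "tz": 0.3, "twist": 0}, {"tx": 0.001, "ty": 0.003, "tz": 0.42, "twist": 0}, {"tx": 0.001, "ty": 0.003, "tz": 0.5, "twist": 0}, {"tx": 0.001, "ty": 0.003, "tz": 0.54, "twist": 0}, {"tx": 0.001, "ty": 0.003, "tz": 0.54, "twist": 0}, {"tx": 0.001, "ty": 0.003, "tz": 0.54, "twist": 0}]}}

```text
t: 11.0
eef_pos: [0.5285, -0.0107, 0.022]
eef_rot: [-2.474, -1.935, 0.001]
ft_force: [-0.0, 0.5, 0.1]
finger_gap: 0.0519
```

Call:
{"method": "jog_arm", "body": {"motion": [{"tx": 0, "ty": 0, "tz": 0, "twist": 0}, {"tx": 0, "ty": 0, "tz": 0, "twist": 0}, {"tx": 0, "ty": 0, "tz": 0, "twist": 0}, {"tx": 0, "ty": 0, "tz": 0, "twist": 0}, {"tx": 0, "ty": 0, "tz": 0, "twist": 0}, {"tx": 0, "ty": 0, "tz": 0, "twist": 0}, {"tx": 0, "ty": 0, "tz": 0, "twist": 0}, {"tx": 0, "ty": 0, "tz": 0, "twist": 0}, {"tx": 0, "ty": 0, "tz": 0, "twist": 0}], "hand": 1, "force": 30}}

```text
t: 11.75
eef_pos: [0.5281, -0.0103, 0.0226]
eef_rot: [-2.473, -1.936, 0.001]
ft_force: [-2.4, 1.1, 5.9]
finger_gap: 0.0205
```

```bash
python3 -c "
from to import *
to(.503+.080*.2402,-.113+.080*.9707,.021,76.1)
"
```

```text
pos [ 0.5281 -0.0103  0.0226] yaw 76.12 F [-2.37  1.14  5.87] gap 0.020451218725204206 t 11.75 q6 0.010876682428458241 z-axis [-7.e-04  2.e-04 -1.e+00]
tx,ty,tz [-0.1284  0.0016  0.0078] twist 0.0003952409578706314
```

Call:
{"method": "jog_arm", "body": {"motion": [{"tx": -0.015, "ty": 0, "tz": 0, "twist": 0}, {"tx": -0.03, "ty": 0, "tz": 0, "twist": 0}, {"tx": -0.045, "ty": 0, "tz": 0, "twist": 0}, {"tx": -0.06, "ty": 0, "tz": 0, "twist": 0}, {"tx": -0.075, "ty": 0, "tz": 0, "twist": 0}, {"tx": -0.09, "ty": 0, "tz": 0, "twist": 0}, {"tx": -0.1, "ty": 0, "tz": 0, "twist": 0}, {"tx": -0.1, "ty": 0, "tz": 0, "twist": 0}, {"tx": -0.1, "ty": 0, "tz": 0, "twist": 0}]}}

```text
t: 12.5
eef_pos: [0.5233, -0.0296, 0.0225]
eef_rot: [-2.473, -1.936, 0.0]
ft_force: [-1.1, 1.4, 6.4]
finger_gap: 0.0207
```

```bash
python3 -c "
from to import *
i=manip.grab_frame('side')[:,:,::-1]
cv2.imwrite('pics/s10.png',cv2.resize(i[130:250,270:380],None,fx=5,fy=5,interpolation=cv2.INTER_CUBIC))
to(.503+.080*.2402,-.113+.080*.9707,.021,76.1)
"
```

```text
pos [ 0.5233 -0.0296  0.0226] yaw 76.11 F [-1.11  1.64  6.65] gap 0.020757054005979776 t 12.55 q6 -0.027962982190911864 z-axis [-6.e-04  4.e-04 -1.e+00]
tx,ty,tz [-0.0292  0.0015  0.0077] twist 0.00015950310087854783
```

View pics/s10.png

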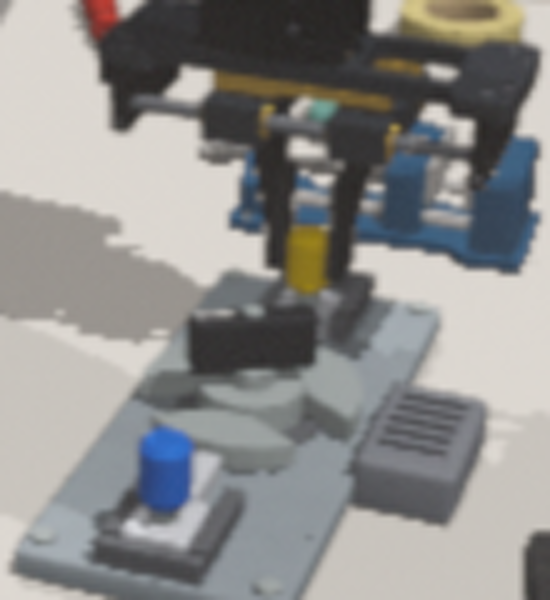

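The knob is gripped and moving in with no force build-up. Continuing to the end stop.

Call:
{"method": "jog_arm", "body": {"motion": [{"tx": -0.01, "ty": 0, "tz": 0, "twist": 0}, {"tx": -0.02, "ty": 0, "tz": 0, "twist": 0}, {"tx": -0.03, "ty": 0, "tz": 0, "twist": 0}, {"tx": -0.03, "ty": 0, "tz": 0, "twist": 0}]}}

```text
t: 12.88
eef_pos: [0.5219, -0.0352, 0.0226]
eef_rot: [-2.473, -1.935, -0.0]
ft_force: [-1.6, 2.0, 5.0]
finger_gap: 0.0207
```

Call:
{"method": "jog_arm", "body": {"motion": [{"tx": -0.005, "ty": 0, "tz": 0, "twist": 0}, {"tx": -0.01, "ty": 0, "tz": 0, "twist": 0}, {"tx": -0.01, "ty": 0, "tz": 0, "twist": 0}]}}

```text
t: 13.13
eef_pos: [0.5219, -0.0354, 0.0225]
eef_rot: [-2.474, -1.932, -0.004]
ft_force: [1.1, 9.1, 4.7]
finger_gap: 0.0206
```

```bash
python3 -c "
from to import *
to(.503+.080*.2402,-.113+.080*.9707,.021,76.1)
"
```

```text
pos [ 0.5219 -0.0354  0.0225] yaw 75.99 F [1.09 9.06 4.75] gap 0.020621799215568466 t 13.1333 q6 -0.04372734707289097 z-axis [ 5.0e-04  3.4e-03 -1.0e+00]
tx,ty,tz [0.0008 0.0014 0.0077] twist -0.001879501791641284
```

It stopped 80 mm from the axis with the force rising to 9 N, so that is the end stop. One small extra push, then relax and release.

Call:
{"method": "jog_arm", "body": {"motion": [{"tx": -0.01, "ty": 0, "tz": 0, "twist": 0}, {"tx": -0.01, "ty": 0, "tz": 0, "twist": 0}, {"tx": -0.01, "ty": 0, "tz": 0, "twist": 0}]}}

```text
t: 13.38
eef_pos: [0.5218, -0.0356, 0.0226]
eef_rot: [-2.474, -1.93, -0.007]
ft_force: [3.6, 16.7, 4.9]
finger_gap: 0.0208
```

Call:
{"method": "jog_arm", "body": {"motion": [{"tx": 0.01, "ty": 0, "tz": 0, "twist": 0}, {"tx": 0.018, "ty": 0, "tz": 0, "twist": 0}, {"tx": 0.018, "ty": 0, "tz": 0, "twist": 0}]}}

```text
t: 13.63
eef_pos: [0.5219, -0.0352, 0.0225]
eef_rot: [-2.473, -1.937, -0.0]
ft_force: [-1.0, 2.7, 5.3]
finger_gap: 0.0205
```

```bash
python3 -c "
from to import *
to(.503+.080*.2402,-.113+.080*.9707,.021,76.1)
"
```

```text
pos [ 0.5219 -0.0352  0.0225] yaw 76.15 F [-1.01  2.69  5.28] gap 0.020521153225336302 t 13.6333 q6 -0.04030959380191323 z-axis [-4.e-04  6.e-04 -1.e+00]
tx,ty,tz [-0.0003  0.0015  0.0077] twist 0.0008051669443782809
```

Call:
{"method": "jog_arm", "body": {"motion": [{"tx": 0, "ty": 0, "tz": 0, "twist": 0}, {"tx": 0, "ty": 0, "tz": 0, "twist": 0}, {"tx": 0, "ty": 0, "tz": 0, "twist": 0}, {"tx": 0, "ty": 0, "tz": 0, "twist": 0}, {"tx": 0, "ty": 0, "tz": 0, "twist": 0}, {"tx": 0, "ty": 0, "tz": -0.1, "twist": 0}, {"tx": 0, "ty": 0, "tz": -0.3, "twist": 0}, {"tx": 0, "ty": 0, "tz": -0.5, "twist": 0}, {"tx": 0, "ty": 0, "tz": -0.7, "twist": 0}, {"tx": 0, "ty": 0, "tz": -0.85, "twist": 0}, {"tx": 0, "ty": 0, "tz": -0.85, "twist": 0}], "hand": 0.4}}

```text
t: 14.55
eef_pos: [0.5268, -0.0374, 0.1986]
eef_rot: [2.465, 1.93, 0.013]
ft_force: [0.5, 0.2, 0.1]
finger_gap: 0.0524
```

Call:
{"method": "jog_arm", "body": {"motion": [{"tx": -0.19, "ty": 0, "tz": 0, "twist": 0.11}, {"tx": -0.38, "ty": 0, "tz": 0, "twist": 0.22}, {"tx": -0.57, "ty": 0, "tz": 0, "twist": 0.33}, {"tx": -0.76, "ty": 0, "tz": 0, "twist": 0.44}, {"tx": -0.95, "ty": 0, "tz": 0, "twist": 0.55}, {"tx": -1, "ty": 0, "tz": 0, "twist": 0.66}, {"tx": -1, "ty": 0, "tz": 0, "twist": 0.66}]}}

```text
t: 15.13
eef_pos: [0.4734, -0.2335, 0.1913]
eef_rot: [2.986, 0.974, -0.001]
ft_force: [-1.1, 0.9, -0.6]
finger_gap: 0.0523
```

Call:
{"method": "jog_arm", "body": {"motion": [{"tx": -0.15, "ty": 0, "tz": 0, "twist": 0}, {"tx": -0.3, "ty": 0, "tz": 0, "twist": 0}, {"tx": -0.4, "ty": 0, "tz": 0, "twist": 0}, {"tx": -0.4, "ty": 0, "tz": 0, "twist": 0}]}}

```text
t: 15.47
eef_pos: [0.4074, -0.2778, 0.1914]
eef_rot: [-2.981, -0.985, 0.003]
ft_force: [-0.3, 0.1, 0.7]
finger_gap: 0.0519
```

```bash
python3 -c "
from to import *
for n in('wrist','top','side'): 
  i=manip.grab_frame(n)[:,:,::-1]; cv2.imwrite(f'pics/{n}11.png',i)
  if n=='top': cv2.imwrite('pics/top11c.png',cv2.resize(i[120:250,220:400],None,fx=4,fy=4,interpolation=cv2.INTER_CUBIC))
  if n=='side': cv2.imwrite('pics/side11c.png',cv2.resize(i[150:270,260:380],None,fx=5,fy=5,interpolation=cv2.INTER_CUBIC))
to(.5,0,.2,0)
"
```

```text
pos [ 0.4103 -0.2767  0.1918] yaw 36.62 F [0.3  0.9  0.44] gap 0.051923106285964846 t 15.6167 q6 0.11106922412438634 z-axis [ 1.0e-04  1.2e-03 -1.0e+00]
tx,ty,tz [ 1.1851 -0.8429 -0.0391] twist 0.6103506626965066
```

View pics/top11c.png

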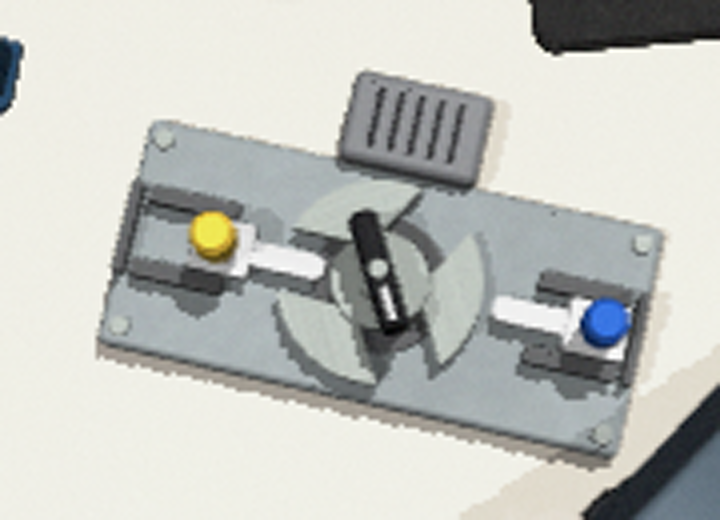

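View pics/side11c.png

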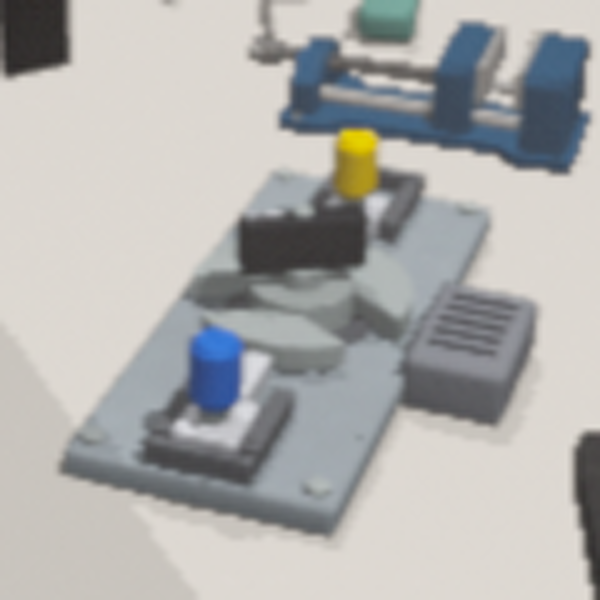

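View pics/wrist11.png

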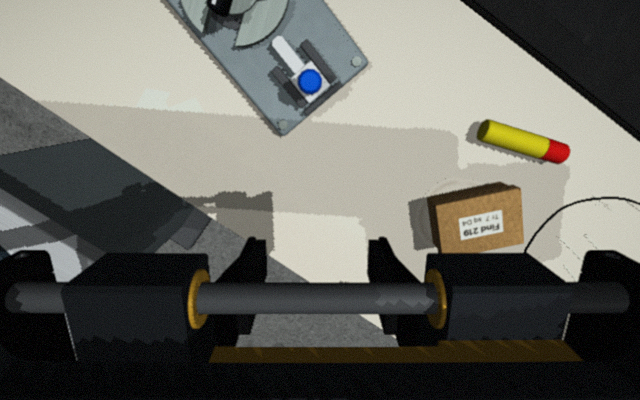

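The tooth, with its tip at crop (325,265), sits inside the slot, and blue is still drawn back. Measuring the final travel.

```bash
python3 - <<'E'
from h import *
c=cam("top");P={}
for f in("top0","top11"):
    t=cv2.imread(f"pics/{f}.png")[:,:,::-1].copy()
    for k,lo,hi in(("Y",(20,150,100),(35,255,255)),("B",(105,150,80),(125,255,255))):
        P[f,k]=plane(c,[blobs(t,lo,hi,(235,140,400,240))[0][0][2]],.06)[0]
        print(f,k,P[f,k].round(4))
A=np.array([.5028,-.113])
for k,p in P.items(): print(k,np.linalg.norm(p[:2]-A).round(4))
E
```

```text
top0 Y [ 0.5283 -0.0094  0.06  ]
top0 B [ 0.4766 -0.218   0.06  ]
top11 Y [ 0.5218 -0.035   0.06  ]
top11 B [ 0.4764 -0.2174  0.06  ]
('top0', 'Y') 0.1067
('top0', 'B') 0.1082
('top11', 'Y') 0.0803
('top11', 'B') 0.1077
```

Yellow is 80.3 mm from the axis, which is fully home, and blue is unchanged at 108 mm. Handing in.

```bash
python3 -c "
from cell import manip
manip.finish_job()"
```

```text
the job is handed in; nothing more can be done
```

The turntable drive is in the yellow gear: the yellow knob is fully home, the blue knob is still drawn back, and the gripper is clear of everything. I handed the job in at about 15.6 s; no verdict is reported.

**What I did:** I turned the spindle by its bar about 40° anticlockwise to the 2.094 slot position. I let go, gripped the yellow knob and slid it in until it met its end stop, where the push reached about 17 N. Then I released it and backed away.

**Last checks:**
- **Yellow knob:** it sits 80.3 mm from the spindle axis against 80 mm for fully home, and the top picture shows its tooth inside the slot.
- **Blue knob:** it measures 107.7 mm from the axis against 108.2 mm at the start, a difference within measuring error.
- **Gripper:** it is open and about 0.19 m above the desk, with no force on it beyond sensor noise.

**What failed or disagreed:**
- **First grasp:** my first try at the bar closed on nothing, and a test turn left the wheel where it was. Pictures showed the fingertips end about 24 mm short of the reported TCP. I went 24 mm lower from then on, and both later grasps held.
- **Knob grip:** the finger gap on the knob read 20.5 mm, although the knob is 22 mm across. I did not find out why, but the knob followed the gripper all the way.

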